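# Re-index the shooting-board fence from square to 45 degrees

### The job

The fence of the shooting board is pinned square for butt joints. Set it for mitres: pull its sprung index pin out by the black knob, swing the fence over to the 45-degree hole (the last one, in the red block) and release the pin so that it drops fully home there. Never force the pin against the plate or the wall of a hole, and leave the plane and the other things lying about where they are.

Things in the scene. Friction and masses are not known exactly. Their poses are not given: they have to be found in the camera images.
- board: Shooting board fixed to the bench: plywood base 400 (x) x 360 (y) x 18 mm, on it a platform 18 mm thick (top 36 mm above the bench) that leaves an 80 mm wide chute along the -y edge. Origin: centre of the underside; x points away from the operator, y to the left, z up. A 44 mm wide aluminium index plate in an arc lies flush with the platform top.
- pivot (a point): On the fence's vertical pivot axis, at the height of the platform top; board frame (140, -75, 36) mm. Five brass-bushed holes lie in the index plate on a 190 mm radius about it, at fence angles 0 (square), 22.5, 30, 36 and 45 degrees. The pin has 0.8 mm of play either way along the arc in a hole; the bushings are sharp-edged, without lead-in.
- mitre_mark (a point): Nominal place of the 45-degree hole on the plate, fixed to the board. The bushing itself sits in a small red block that is trimmed along an arc slot to suit the frame in hand, then clamped: it may be up to 2 degrees (7 mm along the arc) to either side of this point, so it has to be found by feel or seen. The other four holes are true.
- fence (a joint): Fence angle about the pivot, rad: 0 = square (fence along board +y), grows as the free end swings towards board -x (counter-clockwise from above); 0.785 = 45 degrees. Travel -0.06 to 0.90. Stiff pivot: stays where it is left; about 2 N at the knob turns it. The fence is a bar 32 mm wide, centred on the pivot line, from 2 to 32 mm above the platform.
- fence_end (a point): Top of the fence's free end, on its centre line, 250 mm from the pivot axis, 32 mm above the platform.
- knob (a joint): Pull of the index plunger, m, straight up: 0 = pin fully home, 8 mm deep in a hole; 0.008 = pin tip level with the plate (its reading while the pin rides on the plate between holes); travel ends at 0.016. A spring pushes it down with 6 N at 0, 9 N at 8 mm, 12 N at 16 mm. A red band on the stem shows under the knob while the pin is out.
- knob_grip (a point): Middle of the black ribbed knob on the fence, on its axis, 190 mm from the pivot axis; 56 mm above the platform when home. Knob 24 mm across (27 mm over the 5 mm cap on top), from 13 mm below to 14 mm above this point; it moves up and down but does not turn. Below it a steel housing 20 mm across, 10 mm high, on the fence top, which is 24 mm below this point when home.
- pin: Steel index pin, 7.6 mm across, fixed in the knob, down through the fence. Origin on its axis, level with the platform top when home; the flat tip, edges rounded to 1.5 mm, is 8 mm lower. It bears only on the index plate and its holes; riding on the plate under its spring it presses with 9 N, and turning the fence then takes 4 to 10 N at the knob. More than 25 N on it counts as forcing it.
- plane: Wooden smoothing plane, 240 mm long, 1.5 kg, lying on its side in the chute of the board with its front horn pointing away from the platform. Origin: centre of its underside as it lies. Leave alone.
- strip_a: Picture-frame moulding 160 x 30 x 18 mm lying ready on the platform, along and about 65 mm (centre to centre) in front of where the fence will be at 45 degrees. Origin: centre of its underside. Leave alone.
- strip_b: Picture-frame moulding 300 x 30 x 18 mm on the bench. Origin: centre of its underside. Leave alone.
- square: Try square on the bench: dark stock 120 x 24 x 16 mm, steel blade 200 mm. Origin: underside of the stock. Leave alone.
- glue: White glue bottle with a red nozzle, 60 mm across, 172 mm high. Origin: centre of its foot. Leave alone.
- chisel: Chisel lying on the bench, 255 mm long. Origin: underside, near the ferrule. Leave alone.
- pencil: Red pencil on the bench, 175 mm long. Origin: underside, mid length. Leave alone.

How it is judged:
By the outcome, as a careful person would: the job done as asked, in the order asked, and still so for the second after the job is handed in, with the robot touching nothing.
It also fails if it takes over 48 s, if anything falls off the work surface, if the arm or the gripper's body presses on something with over 40 N, if the wrist force passes 120 N, or if a joint passes its speed limit or range.

### The arm

A 6-joint arm with a two-finger parallel gripper is mounted at the origin on the work surface. World frame = base frame: x ahead of the robot, y to its left, z up, the work surface at z = 0. Lengths are in m, angles in rad, forces in N, time in s.
With the tool pointing down it reaches from about 0.25 to 0.85 m from the base axis. Payload 12.5 kg.
Tool frame: the origin (TCP) lies at the very end of the fingers, on their centre line; the grasp point (between the pads) lies 19 mm behind it; z points along the fingers, y is the line along which they close (so a half turn about z gives the same grasp; the last joint's range is limited). The gripper opens to 93 mm and grips with 3 to 60 N. Pads are 15 mm wide; open, the fingers measure 128 mm over their backs; the gripper's body (75 mm by 188 mm) begins 65 mm behind the grasp point.
Start: joints at [1.201, 0.351, 1.652, -0, 1.139, -0.085], TCP at [0.154, 0.528, 0.186] pointing down, gripper open.
Joint ranges: [-2.75, 2.75], [-0.79, 2.1], [0.01, 2.65], [-1.57, 4.71], [0.07, 3.14], [-2.87, 2.87]. Speed limits (rad/s): [2.22, 2.22, 2.79, 3.14, 3.14, 3.14].

### API

Orientations are given as a unit quaternion [w, x, y, z].
In Python, from cell import bot, vision gives the robot as it stands.
- The arm moves only by the tool apply_moves, never from a script. Its argument "plan" is a list of rows, each an object of numbers: "dx", "dy", "dz": the shift along the tool's x, y, z in mm; "rx", "ry", "rz": the turn, a rotation vector about the tool's x, y, z in rad; "gripper": the closure, from 0 (fully open) to 1 (shut). A call has 1 to 10 rows; each row shifts and turns the commanded pose from where the row before left it, along the tool's axes as they then stand; what a row does not reach is not made up. A row lasts 1/12 s, in which the tool goes at most 41.7 mm and 7.16 degrees, less where a joint would pass 70% of its speed; a pose out of reach is approached as far as the arm can. A call is refused whole if a number of a shift passes 41.7 or a number of a turn 0.125, either way. A call with a gripper value outside its range is refused whole. The fingers move at their own pace and stop on an object; "newtons" is the grip in N (left out, the last holds). Time passes only in rows, so rows that do not move let the fingers close. It gives the time, the measured TCP pose, the force, the opening and the grip force at its end, in the units of the state.
- bot.get_state(): the state, without advancing time (a new reading comes with each control period).
- vision.capture(name): name is "scene" or "side" or "wrist"; returns the picture (420x560x3 uint8, blue, green, red); there is no depth.
- vision.get_calibration(name): a dict with "camera_matrix" (3x3 intrinsics, pixels), "extrinsics" (4x4, takes a point from camera to world coordinates). Camera axes: x right, y down, z forward; pixel columns grow to the right and rows downward; lengths in m; the calibration is good to about 2 mm. The wrist camera is an equidistant fisheye: a pixel r from the principal point sees the ray r / f radians off the axis. A picture is of the moment at which its call begins: read the wrist's pose just before it. get_calibration takes no time and is no camera call; for the wrist camera it gives the pose at the moment of the call.
- bot.close_job(): hands the job in; it is judged then, once.
Trained networks look in the newest picture that a camera, given by its name, has taken for a name from the list of things; names that differ only in an ending like _2 or _b are one class to them, and where a whole thing is asked for, a point or a joint stands for the part that bears it (a point fixed in the world has none). Each returns a list of dicts, best first, with "score" (0 to 1); they miss things now and then, are a little off and sometimes report something else, mostly with a low value. They report only what shows in the picture. A call takes as long as a camera call.
- vision.look_for(camera, thing): "centre" ([x, y, z] in m, in world coordinates, good to about 4 mm: the middle of the surface that is visible of it).
The state is a dict: "time": time; "q": joint angles; "qd": joint speeds; "tau": joint torques, N m; "tcp_pos": TCP position; "orientation": TCP orientation; "ft_force": force on the tool from outside, world axes, zero at the start; "torque": the same for the moment, N m; "grip_width": opening from 0.0 (shut) to 1.0 (fully open); "gripper_force": force on a finger pad.
Only numpy, scipy, OpenCV 4.12 (cv2) and the standard library are available. Lean on these libraries where they do the work, as an engineer would, in place of code of your own. Each camera call takes 0.05 s, during which the arm holds its last target. There are 200 camera calls.

## Working session

There is one attempt and no reset: what is moved stays moved. The work goes in short steps, Python scripts to look and compute and a tool call to move; the robot and the scene stay as the last step left them, time stands still between calls to the robot, and variables do not carry over. Pictures are saved under pics/ and viewed, at most 10 in all, crops included, and the job is handed in when it is done.

Besides the shell and the picture viewer there is one more tool, called after "Request:" by a JSON object that holds its "fn" and its "kwargs", one argument or row to a line. apply_moves: Moves the arm, as the interface text tells. Its arguments: {"type":"object","properties":{"plan":{"type":"array","items":{"type":"object","properties":{"dx":{"type":"number"},"dy":{"type":"number"},"dz":{"type":"number"},"rx":{"type":"number"},"ry":{"type":"number"},"rz":{"type":"number"},"gripper":{"type":"number"}}}},"newtons":{"type":"number"}},"required":["plan"]}

```bash
ls; mkdir -p pics; cat > h.py <<'E'
import numpy as np, cv2
from cell import bot, vision
from scipy.spatial.transform import Rotation as R
def Rq(q): return R.from_quat([q[1],q[2],q[3],q[0]])
def proj(cam,P):
    c=vision.get_calibration(cam);K=np.array(c["camera_matrix"]);T=np.linalg.inv(np.array(c["extrinsics"]))
    p=(T[:3,:3]@np.array(P).T).T+T[:3,3]
    return (p/p[:,2:])@K.T
def ray(cam,uv,z):
    c=vision.get_calibration(cam);K=np.array(c["camera_matrix"]);T=np.array(c["extrinsics"])
    x=(uv[0]-K[0,2])/K[0,0];y=(uv[1]-K[1,2])/K[1,1]
    if cam=="wrist":
        r=np.hypot(x,y);d=np.array([np.sin(r)*x/max(r,1e-9),np.sin(r)*y/max(r,1e-9),np.cos(r)])
    else: d=np.array([x,y,1])
    d=T[:3,:3]@d;o=T[:3,3]
    return o+d*(z-o[2])/d[2]
E
python3 - <<'E'
from h import *
s=bot.get_state();print(s["time"],s["tcp_pos"],s["orientation"],s["ft_force"],s["grip_width"])
a=vision.capture("scene");cv2.imwrite("pics/a.png",a)
b=vision.capture("side");cv2.imwrite("pics/b.png",b)
for c in("scene","side"):
  print(c,np.round(np.array(vision.get_calibration(c)["extrinsics"])[:3,3],2))
  for t in("knob_grip","pivot","mitre_mark","fence_end","board","plane","strip_a"):
    print(c,t,[(np.round(d["centre"],4).tolist(),round(d["score"],2)) for d in vision.look_for(c,t)[:2]])
E
```

```text
pics
0.0 [0.15440063 0.52749576 0.18511188] [-1.10185661e-04  1.41928670e-01  9.89876727e-01 -5.52514521e-04] [0.37144575 0.04588128 0.4885576 ] 1.001141816874651
scene [1.34 0.57 0.93]
scene knob_grip [([0.6556, 0.0161, 0.1057], 0.56), ([0.4013, 0.3969, 0.0077], 0.25)]
scene pivot [([0.5782, -0.0441, 0.037], 0.74), ([0.6568, -0.0402, 0.0673], 0.29)]
scene mitre_mark [([0.5776, -0.0396, 0.035], 0.67)]
scene fence_end [([0.6556, -0.0414, 0.0668], 0.97)]
scene board [([0.5792, -0.0369, 0.0327], 0.57)]
scene plane [([0.4988, -0.2227, 0.0719], 0.82), ([0.6071, 0.3629, 0.0087], 0.24)]
scene strip_a [([0.5053, -0.1222, 0.0456], 0.81), ([0.6864, 0.4266, 0.0165], 0.6)]
side [ 0.09 -1.08  0.84]
side knob_grip [([0.6444, 0.0031, 0.0986], 0.65)]
side pivot [([0.483, -0.1006, 0.0369], 0.73)]
side mitre_mark [([0.4798, -0.0983, 0.0403], 0.77)]
side fence_end [([0.6377, -0.0858, 0.0665], 0.7)]
side board [([0.4803, -0.097, 0.0348], 0.69)]
side plane [([0.4642, -0.2661, 0.0724], 0.63)]
side strip_a [([0.4879, -0.128, 0.051], 0.89), ([0.6504, 0.4207, 0.0151], 0.87)]
```

View pics/a.png

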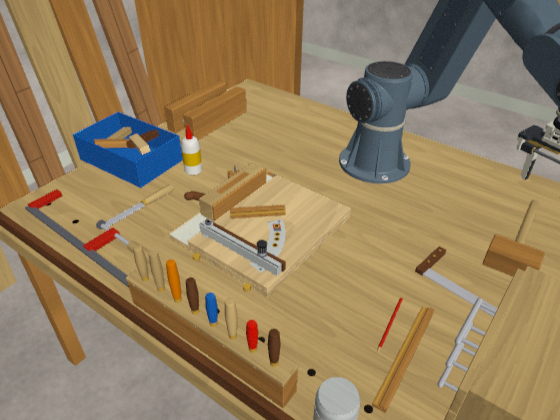

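View pics/b.png

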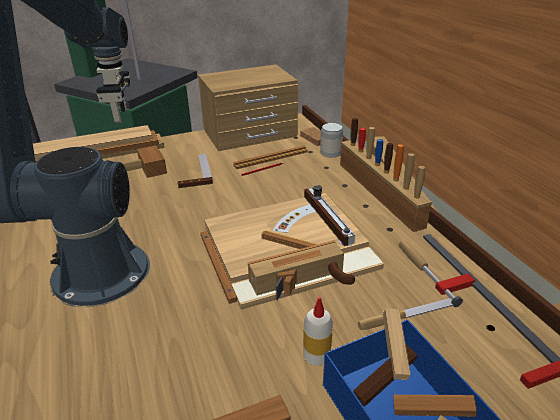

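The scene view shows the knob at about (262,247), the fence running from (207,223) to (283,268), and the index plate with the red block near (277,226). In the side view the knob is at (317,192) and the fence pivot end at (350,237). I'll enlarge both.

```bash
python3 - <<'E'
from h import *
a=cv2.imread("pics/a.png")[180:300,170:360];b=cv2.imread("pics/b.png")[170:290,200:390]
cv2.imwrite("pics/c.png",np.vstack([cv2.resize(x,(760,300) if 0 else (475,300),interpolation=cv2.INTER_CUBIC) for x in(a,b)]))
for c,u in(("scene",(262,247)),("side",(317.5,192))): print(c,ray(c,u,.092))
E
```

```text
scene [0.64751391 0.01050269 0.092     ]
side [0.646101   0.00188433 0.092     ]
```

View pics/c.png

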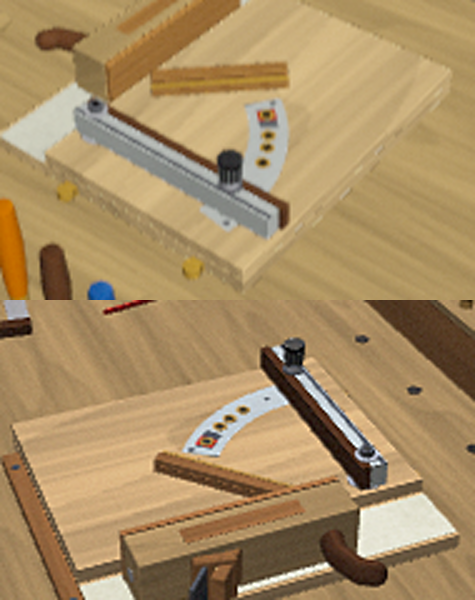

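```bash
python3 - <<'E'
from h import *
P={}
for n,us,ud,z in(("knob",(262,247.2),(317.2,191),.092),("pivot",(208,221.6),(346.4,230),.074),("red",(276.8,226.8),(282.8,226),.036),
 ("strip0",(231.,211),(262,231),.054)):
  p=ray("scene",us,z);q=ray("side",ud,z);print(n,p.round(4),q.round(4));P[n]=(p+q)/2
d=P["knob"]-P["pivot"];L=np.hypot(*d[:2]);print("len",L,"yaw",np.degrees(np.arctan2(-d[0],d[1])))
e=P["red"]-P["pivot"];print("red r",np.hypot(*e[:2]),"ang",np.degrees(np.arctan2(e[1],e[0])-np.arctan2(d[1],d[0])))
s=bot.get_state();Rt=Rq(s["orientation"]);print(Rt.as_matrix().round(3))
t=P["knob"]+[0,0,.09];print("dtool mm",Rt.inv().apply(t-s["tcp_pos"])*1000)
E
```

```text
knob [0.6481 0.011  0.092 ] [0.6478 0.0074 0.092 ]
pivot [ 0.6427 -0.1821  0.074 ] [ 0.6451 -0.1813  0.074 ]
red [ 0.5111 -0.0441  0.036 ] [ 0.5121 -0.0466  0.036 ]
strip0 [ 0.5519 -0.179   0.054 ] [ 0.4399 -0.0687  0.054 ]
len 0.19094943469411654 yaw -1.2226665584236562
red r 0.18997905562545092 ang 45.344537635220156
[[-0.96   0.281 -0.   ]
 [ 0.281  0.96  -0.   ]
 [-0.    -0.    -1.   ]]
dtool mm [-619.28329388 -359.10851163    3.63223463]
```

The enlarged crops show all five holes and the red block clearly. The estimates check out: pivot to knob is 191 mm (190 expected), and the red hole is at r = 190 mm and about 45.3°. I'll move to a hover over the knob.

Request:
{"fn": "apply_moves", "kwargs": {
  "plan": [
    {"dx":-34,"dy":-20},
    {"dx":-34,"dy":-20},
    {"dx":-34,"dy":-20},
    {"dx":-34,"dy":-20},
    {"dx":-34,"dy":-20},
    {"dx":-34,"dy":-20},
    {"dx":-34,"dy":-20},
    {"dx":-34,"dy":-20},
    {"dx":-34,"dy":-20},
    {"dx":-34,"dy":-20}
  ]
}}

```text
invalid input
```

Request:
{"fn": "apply_moves", "kwargs": {
  "plan": [
    {"dx":-34,"dy":-20},
    {"dx":-34,"dy":-20},
    {"dx":-34,"dy":-20},
    {"dx":-34,"dy":-20},
    {"dx":-34,"dy":-20},
    {"dx":-34,"dy":-20},
    {"dx":-34,"dy":-20},
    {"dx":-34,"dy":-20}
  ]
}}

```text
invalid input
```

Request:
{"fn": "apply_moves", "kwargs": {
  "plan": [
    {"rz":0.125},
    {"rz":0.125},
    {"rz":0.125},
    {"rz":0.125},
    {"rz":0.125},
    {"rz":0.125},
    {"rz":0.125},
    {"rz":0.125},
    {"rz":0.125},
    {"rz":0.125}
  ]
}}

```text
invalid input
```

```bash
python3 - <<'E'
from h import *
s=bot.get_state();print(s["time"],s["tcp_pos"],Rq(s["orientation"]).as_matrix().round(3))
c=vision.get_calibration("wrist");print(np.array(c["camera_matrix"]),np.array(c["extrinsics"]).round(4))
a=vision.capture("wrist");cv2.imwrite("pics/w1.png",a)
for t in("knob_grip","mitre_mark","pivot"): print(t,[(np.round(d["centre"],4).tolist(),round(d["score"],2)) for d in vision.look_for("wrist",t)[:2]])
E
```

```text
0.8 [0.15449474 0.5278184  0.18561838] [[-0.96   0.281 -0.   ]
 [ 0.281  0.96  -0.   ]
 [-0.    -0.    -1.   ]]
[[325.1922621    0.         280.15736173]
 [  0.         325.1922621  210.52974513]
 [  0.           0.           1.        ]] [[ 2.811e-01  9.275e-01  2.464e-01  8.700e-02]
 [ 9.597e-01 -2.719e-01 -7.140e-02  5.477e-01]
 [ 8.000e-04  2.565e-01 -9.665e-01  3.841e-01]
 [ 0.000e+00  0.000e+00  0.000e+00  1.000e+00]]
knob_grip []
mitre_mark []
pivot []
```

View pics/w1.png

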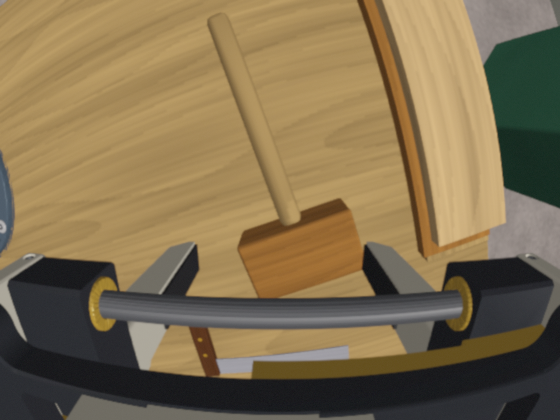

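The wrist camera still sees only the mallet at the start pose, because all three move calls were refused. I'll retry with full rows.

Request:
{"fn": "apply_moves", "kwargs": {
  "plan": [
    {"dx":-34,"dy":-20,"dz":0,"rx":0,"ry":0,"rz":0,"gripper":0},
    {"dx":-34,"dy":-20,"dz":0,"rx":0,"ry":0,"rz":0,"gripper":0}
  ],
  "newtons": 30
}}

```text
time: 1.17
tcp_pos: [0.2083, 0.4702, 0.1854]
orientation: [-0.0, 0.14, 0.99, 0.0]
ft_force: [1.6, 0.5, 0.8]
grip_width: 0.999
gripper_force: 0.0
```

Request:
{"fn": "apply_moves", "kwargs": {
  "plan": [
    {"dx":-34,"dy":-20},
    {"dx":-34,"dy":-20},
    {"dx":-34,"dy":-20},
    {"dx":-34,"dy":-20},
    {"dx":-34,"dy":-20},
    {"dx":-34,"dy":-20},
    {"dx":-34,"dy":-20},
    {"dx":-34,"dy":-20},
    {"dx":-34,"dy":-20},
    {"dx":-34,"dy":-20}
  ],
  "newtons": 30
}}

```text
invalid input
```

Request:
{"fn": "apply_moves", "kwargs": {
  "plan": [
    {"dx":-34,"dy":-20},
    {"dx":-34,"dy":-20},
    {"dx":-34,"dy":-20},
    {"dx":-34,"dy":-20},
    {"dx":-34,"dy":-20},
    {"dx":-34,"dy":-20}
  ],
  "newtons": 30
}}

```text
invalid input
```

Request:
{"fn": "apply_moves", "kwargs": {
  "plan": [
    {"rz":0.125},
    {"rz":0.125},
    {"rz":0.125},
    {"rz":0.125},
    {"rz":0.125},
    {"rz":0.125},
    {"rz":0.125},
    {"rz":0.125},
    {"rz":0.125},
    {"rz":0.125}
  ],
  "newtons": 30
}}

```text
invalid input
```

```bash
python3 - <<'E'
from h import *
s=bot.get_state();print(s["time"],s["tcp_pos"],Rq(s["orientation"]).as_matrix().round(3),s["ft_force"])
c=vision.get_calibration("wrist");np.savez("w2.npz",T=c["extrinsics"],K=c["camera_matrix"])
a=vision.capture("wrist");cv2.imwrite("pics/w2.png",a)
for t in("knob_grip","mitre_mark","pivot"): print(t,[(np.round(d["centre"],4).tolist(),round(d["score"],2)) for d in vision.look_for("wrist",t)[:2]])
E
```

```text
1.1667 [0.20827526 0.4701619  0.1854017 ] [[-0.961  0.278 -0.   ]
 [ 0.278  0.961  0.   ]
 [ 0.     0.    -1.   ]] [1.5528228  0.49147826 0.78326164]
knob_grip []
mitre_mark []
pivot [([0.3986, 0.3641, 0.0074], 0.61)]
```

View pics/w2.png

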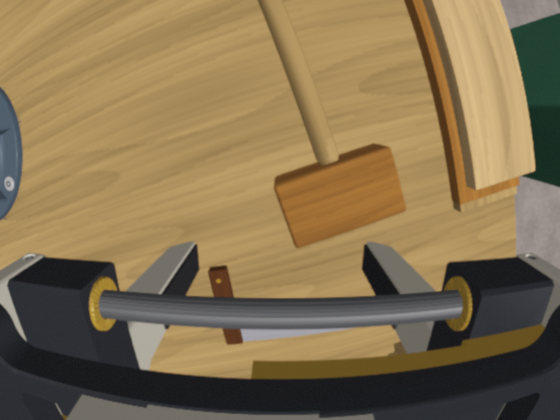

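That picture again shows only the mallet (the sparse rows were refused). I'll write full rows from here and won't batch a look after an unverified move.

Request:
{"fn": "apply_moves", "kwargs": {
  "plan": [
    {"dx":-34,"dy":-20,"gripper":0},
    {"dx":-34,"dy":-20,"gripper":0},
    {"dx":-34,"dy":-20,"gripper":0},
    {"dx":-34,"dy":-20,"gripper":0},
    {"dx":-34,"dy":-20,"gripper":0},
    {"dx":-34,"dy":-20,"gripper":0},
    {"dx":-34,"dy":-20,"gripper":0},
    {"dx":-34,"dy":-20,"gripper":0},
    {"dx":-34,"dy":-20,"gripper":0},
    {"dx":-34,"dy":-20,"gripper":0}
  ]
}}

```text
invalid input
```

Request:
{"fn": "apply_moves", "kwargs": {
  "plan": [
    {"dx":-34,"dy":-20,"dz":0,"rx":0,"ry":0,"rz":0,"gripper":0},
    {"dx":-34,"dy":-20,"dz":0,"rx":0,"ry":0,"rz":0,"gripper":0},
    {"dx":-34,"dy":-20,"dz":0,"rx":0,"ry":0,"rz":0,"gripper":0},
    {"dx":-34,"dy":-20,"dz":0,"rx":0,"ry":0,"rz":0,"gripper":0},
    {"dx":-34,"dy":-20,"dz":0,"rx":0,"ry":0,"rz":0,"gripper":0},
    {"dx":-34,"dy":-20,"dz":0,"rx":0,"ry":0,"rz":0,"gripper":0},
    {"dx":-34,"dy":-20,"dz":0,"rx":0,"ry":0,"rz":0,"gripper":0},
    {"dx":-34,"dy":-20,"dz":0,"rx":0,"ry":0,"rz":0,"gripper":0},
    {"dx":-34,"dy":-20,"dz":0,"rx":0,"ry":0,"rz":0,"gripper":0},
    {"dx":-34,"dy":-20,"dz":0,"rx":0,"ry":0,"rz":0,"gripper":0}
  ]
}}

```text
time: 2.2
tcp_pos: [0.4798, 0.1823, 0.1858]
orientation: [0.0, 0.141, 0.99, 0.0]
ft_force: [-0.4, 1.2, 0.3]
grip_width: 0.998
gripper_force: 0.0
```

Request:
{"fn": "apply_moves", "kwargs": {
  "plan": [
    {"dx":-35,"dy":-20,"dz":0,"rx":0,"ry":0,"rz":0,"gripper":0},
    {"dx":-35,"dy":-20,"dz":0,"rx":0,"ry":0,"rz":0,"gripper":0},
    {"dx":-35,"dy":-20,"dz":0,"rx":0,"ry":0,"rz":0,"gripper":0},
    {"dx":-35,"dy":-20,"dz":0,"rx":0,"ry":0,"rz":0,"gripper":0},
    {"dx":-35,"dy":-20,"dz":0,"rx":0,"ry":0,"rz":0,"gripper":0},
    {"dx":-35,"dy":-20,"dz":0,"rx":0,"ry":0,"rz":0,"gripper":0},
    {"dx":0,"dy":0,"dz":0,"rx":0,"ry":0,"rz":0.12,"gripper":0.2},
    {"dx":0,"dy":0,"dz":0,"rx":0,"ry":0,"rz":0.12,"gripper":0.2},
    {"dx":0,"dy":0,"dz":0,"rx":0,"ry":0,"rz":0.12,"gripper":0.2},
    {"dx":0,"dy":0,"dz":0,"rx":0,"ry":0,"rz":0.12,"gripper":0.2}
  ]
}}

```text
time: 3.03
tcp_pos: [0.6469, 0.0098, 0.1852]
orientation: [-0.0, 0.376, 0.927, 0.0]
ft_force: [0.0, -0.3, 0.3]
grip_width: 0.807
gripper_force: 0.0
```

Request:
{"fn": "apply_moves", "kwargs": {
  "plan": [
    {"dx":0,"dy":0,"dz":0,"rx":0,"ry":0,"rz":0.12,"gripper":0.2},
    {"dx":0,"dy":0,"dz":0,"rx":0,"ry":0,"rz":0.12,"gripper":0.2},
    {"dx":0,"dy":0,"dz":0,"rx":0,"ry":0,"rz":0.12,"gripper":0.2},
    {"dx":0,"dy":0,"dz":0,"rx":0,"ry":0,"rz":0.12,"gripper":0.2},
    {"dx":0,"dy":0,"dz":0,"rx":0,"ry":0,"rz":0.12,"gripper":0.2},
    {"dx":0,"dy":0,"dz":0,"rx":0,"ry":0,"rz":0.12,"gripper":0.2},
    {"dx":0,"dy":0,"dz":0,"rx":0,"ry":0,"rz":0.086,"gripper":0.2},
    {"dx":0,"dy":0,"dz":0,"rx":0,"ry":0,"rz":0,"gripper":0.2}
  ]
}}

```text
time: 3.7
tcp_pos: [0.6468, 0.01, 0.1855]
orientation: [-0.0, 0.708, 0.706, 0.0]
ft_force: [-1.0, -0.1, -0.3]
grip_width: 0.801
gripper_force: 0.0
```

```bash
python3 - <<'E'
from h import *
s=bot.get_state();print(s["time"],s["tcp_pos"],Rq(s["orientation"]).as_matrix().round(3),s["ft_force"])
c=vision.get_calibration("wrist");np.savez("w2.npz",T=c["extrinsics"],K=c["camera_matrix"])
a=vision.capture("wrist");cv2.imwrite("pics/w3.png",a)
for t in("knob_grip","mitre_mark","pivot"): print(t,[(np.round(d["centre"],4).tolist(),round(d["score"],2)) for d in vision.look_for("wrist",t)[:2]])
E
```

```text
3.7 [0.64681097 0.00999639 0.18545286] [[ 0.003  1.    -0.   ]
 [ 1.    -0.003  0.   ]
 [ 0.    -0.    -1.   ]] [-1.01987203 -0.0744738  -0.26534317]
knob_grip [([0.6488, 0.0084, 0.1016], 0.76)]
mitre_mark [([0.5715, -0.0072, 0.0361], 0.64), ([0.6474, 0.0111, 0.1056], 0.64)]
pivot [([0.5768, -0.0035, 0.0405], 0.83)]
```

View pics/w3.png

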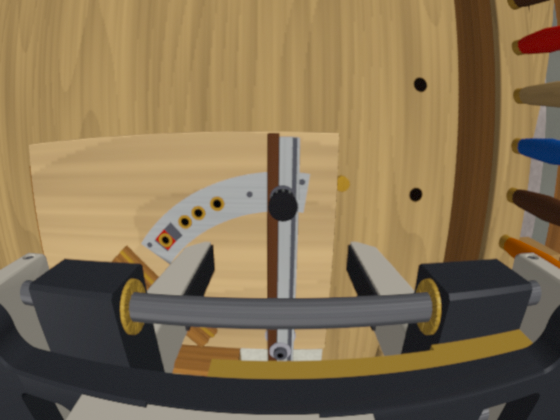

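The wrist view shows the knob top at (283,204), the true brass holes at about (217,203), (198,212) and (185,222), the red-block hole at about (166,240), and the pivot bolt at (280,352). I'll fit the holes accurately.

```bash
cat > holes.py <<'E'
from h import *
from scipy.optimize import least_squares
def rayz(T,K,uv,z):
    x=(uv[0]-K[0,2])/K[0,0];y=(uv[1]-K[1,2])/K[1,1];r=np.hypot(x,y)
    d=T[:3,:3]@np.array([np.sin(r)*x/r,np.sin(r)*y/r,np.cos(r)]);return T[:3,3]+d*(z-T[2,3])/d[2]
def run(png,npz,seeds):
    a=cv2.imread(png);D=np.load(npz);hsv=cv2.cvtColor(a,cv2.COLOR_BGR2HSV).astype(int)
    g=a.astype(int).max(2);H=[]
    for u,v in seeds:
        # dark bore and saturated gold ring: use saturation-weighted ring centroid
        w=a[v-9:v+10,u-9:u+10].astype(int);h=hsv[v-9:v+10,u-9:u+10]
        m=((h[...,0]>15)&(h[...,0]<32)&(h[...,1]>140)&(h[...,2]>70)).astype(np.uint8)
        ys,xs=np.nonzero(m);k=(np.hypot(xs-9,ys-9)<8.5);(cx,cy),ax,_=cv2.fitEllipse(cv2.convexHull(np.c_[xs[k],ys[k]].astype(np.int32)))
        dk=np.argwhere((w.max(2)<75)&(np.hypot(*np.mgrid[-9:10,-9:10])<5)).mean(0) if ((w.max(2)<75)&(np.hypot(*np.mgrid[-9:10,-9:10])<5)).any() else [0,0]
        H.append((u-9+cx,v-9+cy));print(H[-1],np.round(ax,1),"bore",u-9+dk[1],v-9+dk[0],k.sum())
    return D,H
E
python3 - <<'E'
from holes import *
D,H=run("pics/w3.png","w2.npz",[(217,203),(198,212),(185,222),(166,240)])
W=np.array([rayz(D["T"],D["K"],u,.036)[:2] for u in H]);print(W.round(4))
kn=rayz(D["T"],D["K"],(283,204),.106);pv=rayz(D["T"],D["K"],(280,352),.074);print("knob",kn,"pivot",pv)
A=np.radians([22.5,30,36])
def f(p,w=1):
    e=np.c_[p[0]-.19*np.sin(A+p[2]),p[1]+.19*np.cos(A+p[2])]-W[:3]
    k=np.array([p[0]-.19*np.sin(p[2]),p[1]+.19*np.cos(p[2])])-kn[:2]
    return np.r_[e.ravel(),k*.5,(p[:2]-pv[:2])*.3]*1000
r=least_squares(f,[.645,-.182,-.02]);p=r.x;print("pivot",p[:2],"yaw",np.degrees(p[2]),r.fun.round(2))
d=W[3]-p[:2];print("red r",np.hypot(*d),"angle",np.degrees(np.arctan2(-d[0],d[1])-p[2]))
for i in range(3):
  d=W[i]-p[:2];print(np.hypot(*d),np.degrees(np.arctan2(-d[0],d[1])-p[2]))
E
```

```text
(216.74615097045898, 203.3771104812622) [12.5 12.9] bore 216.74358974358975 203.25641025641025 93
(197.88690948486328, 212.54768753051758) [12.1 12.6] bore 197.86486486486487 212.7027027027027 92
(184.58102703094482, 221.4796600341797) [11.4 12.2] bore 184.42424242424244 221.42424242424244 85
(165.1019639968872, 239.68416786193848) [11.9 13.4] bore 165.14814814814815 239.7037037037037 106
[[ 0.5766 -0.0028]
 [ 0.5541 -0.0134]
 [ 0.5373 -0.024 ]
 [ 0.5104 -0.0467]]
knob [0.64995198 0.01325939 0.106     ] pivot [ 0.64669072 -0.17699602  0.074     ]
pivot [ 0.64846614 -0.17819999] yaw -0.23074062127988498 [-0.18  0.43  0.05  0.09  0.15 -0.05 -0.36 -0.73  0.53 -0.36]
red r 0.1906117097809123 angle 46.6248770167756
0.18952999809028298 22.49811635668595
0.18994980796729408 30.026334119591546
0.19012696261122425 36.0294195966162
```

The true holes fit to within 0.03°, so the red hole sits at about 46.6°. I'll turn the tool so the fingers close along the fence. Any off-centre grip then loads the pivot and not the pin, and the release won't nudge the angle.

Request:
{"fn": "apply_moves", "kwargs": {
  "plan": [
    {"dx":2,"dy":2,"dz":0,"rx":0,"ry":0,"rz":0,"gripper":0.3},
    {"dx":0,"dy":0,"dz":0,"rx":0,"ry":0,"rz":-0.12,"gripper":0.3},
    {"dx":0,"dy":0,"dz":0,"rx":0,"ry":0,"rz":-0.12,"gripper":0.3},
    {"dx":0,"dy":0,"dz":0,"rx":0,"ry":0,"rz":-0.12,"gripper":0.3},
    {"dx":0,"dy":0,"dz":0,"rx":0,"ry":0,"rz":-0.12,"gripper":0.3},
    {"dx":0,"dy":0,"dz":0,"rx":0,"ry":0,"rz":-0.12,"gripper":0.3},
    {"dx":0,"dy":0,"dz":0,"rx":0,"ry":0,"rz":-0.12,"gripper":0.3},
    {"dx":0,"dy":0,"dz":0,"rx":0,"ry":0,"rz":-0.12,"gripper":0.3}
  ]
}}

```text
time: 4.57
tcp_pos: [0.6486, 0.0109, 0.1856]
orientation: [0.0, 0.354, 0.935, 0.0]
ft_force: [-0.2, -0.3, -0.0]
grip_width: 0.705
gripper_force: 0.0
```

Request:
{"fn": "apply_moves", "kwargs": {
  "plan": [
    {"dx":0,"dy":0,"dz":0,"rx":0,"ry":0,"rz":-0.12,"gripper":0.3},
    {"dx":0,"dy":0,"dz":0,"rx":0,"ry":0,"rz":-0.12,"gripper":0.3},
    {"dx":0,"dy":0,"dz":0,"rx":0,"ry":0,"rz":-0.12,"gripper":0.3},
    {"dx":0,"dy":0,"dz":0,"rx":0,"ry":0,"rz":-0.12,"gripper":0.3},
    {"dx":0,"dy":0,"dz":0,"rx":0,"ry":0,"rz":-0.12,"gripper":0.3},
    {"dx":0,"dy":0,"dz":0,"rx":0,"ry":0,"rz":-0.12,"gripper":0.3},
    {"dx":0,"dy":0,"dz":20,"rx":0,"ry":0,"rz":0,"gripper":0.3},
    {"dx":0,"dy":0,"dz":20,"rx":0,"ry":0,"rz":0,"gripper":0.3},
    {"dx":0,"dy":0,"dz":0,"rx":0,"ry":0,"rz":0,"gripper":0.3}
  ]
}}

```text
time: 5.32
tcp_pos: [0.6467, 0.011, 0.142]
orientation: [-0.003, 0.005, 1.0, 0.0]
ft_force: [-0.6, -0.4, 0.6]
grip_width: 0.701
gripper_force: 0.0
```

```bash
python3 - <<'E'
from h import *
s=bot.get_state();print(s["time"],s["tcp_pos"],s["q"],Rq(s["orientation"]).as_matrix().round(3),s["ft_force"],s["grip_width"])
c=vision.get_calibration("wrist");np.savez("w4.npz",T=c["extrinsics"],K=c["camera_matrix"])
a=vision.capture("wrist");cv2.imwrite("pics/w4.png",a)
for t in("knob_grip",): print(t,[(np.round(d["centre"],4).tolist(),round(d["score"],2)) for d in vision.look_for("wrist",t)[:2]])
E
```

```text
5.3167 [0.64672771 0.01096863 0.14200298] [-5.50045742e-02  5.72011116e-01  1.41928905e+00  2.49513090e-05
  1.15572281e+00 -1.61613598e+00] [[-1.     0.01  -0.005]
 [ 0.01   1.     0.   ]
 [ 0.005  0.    -1.   ]] [-0.59212108 -0.36809083  0.64523934] 0.7005001182794546
knob_grip [([0.647, 0.0103, 0.1049], 0.97)]
```

View pics/w4.png

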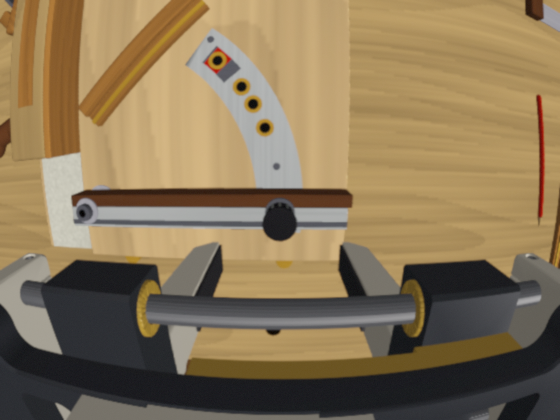

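The knob is at (280,220), midway between the fingers. The holes are at (265,127), (253,104), (241,87), with the red one at (217,60) and the pivot bolt at (86,211). This gives an independent second fix.

```bash
python3 - <<'E'
from holes import *
D,H=run("pics/w4.png","w4.npz",[(265,127),(253,104),(241,87),(217,60)])
W=np.array([rayz(D["T"],D["K"],u,.036)[:2] for u in H]);print(W.round(4))
kn=rayz(D["T"],D["K"],(280.5,222),.1);print("knob",kn,"pv",rayz(D["T"],D["K"],(86,211),.074))
A=np.radians([0,22.5,30,36])
# similarity-free: fit pivot,yaw from 3 holes with knob prior weak
def f(p):
    e=np.c_[p[0]-.19*np.sin(A[1:]+p[2]),p[1]+.19*np.cos(A[1:]+p[2])]-W[:3]
    k=np.array([p[0]-.19*np.sin(p[2]),p[1]+.19*np.cos(p[2])])-kn[:2]
    return np.r_[e.ravel(),k*.3]*1000
r=least_squares(f,[.645,-.182,-.02]);p=r.x;print("pivot",p[:2],"yaw",np.degrees(p[2]),r.fun.round(2))
for i in range(4):
  d=W[i]-p[:2];print(np.hypot(*d),np.degrees(np.arctan2(-d[0],d[1])-p[2]))
s=bot.get_state();print(s["tcp_pos"],s["qd"])
E
```

```text
(264.4870853424072, 127.2716703414917) [15.6 15.7] bore 264.6 127.06666666666666 140
(252.57038402557373, 103.57038402557373) [15.6 15.8] bore 252.60344827586206 103.60344827586206 146
(241.1024169921875, 86.41074752807617) [15.3 16. ] bore 240.89655172413794 86.41379310344827 139
(217.05941677093506, 60.05941677093506) [16.4 16.7] bore 216.91525423728814 60.23728813559322 168
[[ 0.5767 -0.0027]
 [ 0.5542 -0.0135]
 [ 0.5375 -0.024 ]
 [ 0.5106 -0.0466]]
knob [0.64920799 0.01130901 0.1       ] pv [ 0.64536005 -0.17625566  0.074     ]
pivot [ 0.64747387 -0.1789492 ] yaw -0.6125073234287622 [-0.06  0.05  0.08  0.06 -0.04 -0.09  0.09 -0.08]
0.18992778143568514 22.488413001662888
0.1899824627321772 30.02961647593356
0.1900511934200379 35.973837931078734
0.190430955634725 46.56556932525136
[0.64842167 0.01082498 0.14568622] [ 6.10759355e-04 -2.28261824e-02 -2.46783738e-02 -4.11044235e-05
  4.79992747e-03  2.64906457e-03]
```

Request:
{"fn": "apply_moves", "kwargs": {
  "plan": [
    {"dx":-1,"dy":0,"dz":18,"rx":0,"ry":0,"rz":0,"gripper":0.45},
    {"dx":0,"dy":0,"dz":18,"rx":0,"ry":0,"rz":0,"gripper":0.45},
    {"dx":0,"dy":0,"dz":18,"rx":0,"ry":0,"rz":0,"gripper":0.45},
    {"dx":0,"dy":0,"dz":10,"rx":0,"ry":0,"rz":0,"gripper":0.45},
    {"dx":0,"dy":0,"dz":7,"rx":0,"ry":0,"rz":0,"gripper":0.45},
    {"dx":0,"dy":0,"dz":0,"rx":0,"ry":0,"rz":0,"gripper":0.45},
    {"dx":0,"dy":0,"dz":0,"rx":0,"ry":0,"rz":0,"gripper":0.45}
  ]
}}

```text
time: 6.0
tcp_pos: [0.65, 0.0107, 0.0756]
orientation: [0.001, 0.005, 1.0, -0.0]
ft_force: [-0.1, 0.6, 0.6]
grip_width: 0.552
gripper_force: 0.0
```

Request:
{"fn": "apply_moves", "kwargs": {
  "plan": [
    {"dx":0,"dy":0,"dz":0,"rx":0,"ry":0,"rz":0,"gripper":0.6},
    {"dx":0,"dy":0,"dz":0,"rx":0,"ry":0,"rz":0,"gripper":0.7},
    {"dx":0,"dy":0,"dz":0,"rx":0,"ry":0,"rz":0,"gripper":0.8},
    {"dx":0,"dy":0,"dz":0,"rx":0,"ry":0,"rz":0,"gripper":0.8},
    {"dx":0,"dy":0,"dz":0,"rx":0,"ry":0,"rz":0,"gripper":0.8},
    {"dx":0,"dy":0,"dz":0,"rx":0,"ry":0,"rz":0,"gripper":0.8}
  ],
  "newtons": 5
}}

```text
time: 6.5
tcp_pos: [0.6495, 0.0107, 0.0748]
orientation: [0.0, 0.005, 1.0, 0.0]
ft_force: [-0.6, 0.7, -0.6]
grip_width: 0.214
gripper_force: 0.0
```

Request:
{"fn": "apply_moves", "kwargs": {
  "plan": [
    {"dx":0,"dy":0,"dz":0,"rx":0,"ry":0,"rz":0,"gripper":0.8},
    {"dx":0,"dy":0,"dz":0,"rx":0,"ry":0,"rz":0,"gripper":0.8}
  ],
  "newtons": 5
}}

```text
time: 6.67
tcp_pos: [0.6495, 0.0107, 0.0746]
orientation: [-0.0, 0.005, 1.0, -0.0]
ft_force: [0.4, -0.5, 0.0]
grip_width: 0.199
gripper_force: 0.0
```

```bash
python3 - <<'E'
from h import *
s=bot.get_state();print(s["time"],s["tcp_pos"],s["ft_force"],s["grip_width"],s["gripper_force"])
a=vision.capture("wrist");b=vision.capture("side")
cv2.imwrite("pics/d.png",np.hstack([a,cv2.resize(b[130:270,240:400],(240,210),interpolation=cv2.INTER_CUBIC) if 0 else cv2.resize(b[140:260,270:330],(210,420),interpolation=cv2.INTER_CUBIC)]))
E
```

```text
6.6667 [0.64946242 0.01068779 0.07464086] [ 0.40828194 -0.5168052   0.02448421] 0.19922831665410592 0.0
```

View pics/d.png

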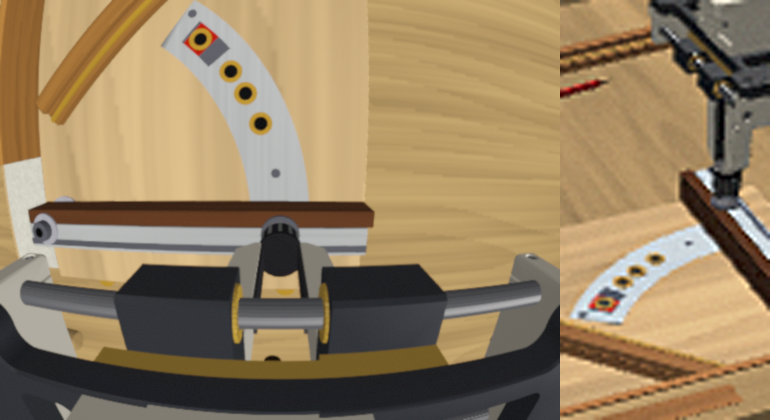

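The fingers straddle the knob, which is at (280,250), but there's no contact reading yet. I'll close further with a light grip.

Request:
{"fn": "apply_moves", "kwargs": {
  "plan": [
    {"dx":0,"dy":0,"dz":0,"rx":0,"ry":0,"rz":0,"gripper":0.9},
    {"dx":0,"dy":0,"dz":0,"rx":0,"ry":0,"rz":0,"gripper":0.9},
    {"dx":0,"dy":0,"dz":0,"rx":0,"ry":0,"rz":0,"gripper":0.9},
    {"dx":0,"dy":0,"dz":0,"rx":0,"ry":0,"rz":0,"gripper":0.9}
  ],
  "newtons": 5
}}

```text
time: 7.1
tcp_pos: [0.6494, 0.0107, 0.0746]
orientation: [-0.0, 0.005, 1.0, -0.0]
ft_force: [0.1, 0.0, -0.8]
grip_width: 0.102
gripper_force: 0.0
```

```bash
python3 - <<'E'
from h import *
s=bot.get_state();T=np.linalg.inv(np.array(vision.get_calibration("wrist")["extrinsics"]));K=np.array(vision.get_calibration("wrist")["camera_matrix"])
M=Rq(s["orientation"])
def pj(P):
    p=T[:3,:3]@P+T[:3,3];r=np.hypot(p[0],p[1]);t=np.arctan2(r,p[2]);return np.array([p[0]/r*t*K[0,0]+K[0,2],p[1]/r*t*K[1,1]+K[1,2]]).round(1)
for y in(-.012,.012):
  for z in(0,-.019,-.03,-.05): print(y,z,pj(s["tcp_pos"]+M.apply([0,y,z])))
for P in([.6495,.011,.106],[.6495,.011,.079],[.6495,.023,.1],[.6495,-.001,.1]):print(P,pj(np.array(P)))
E
```

```text
-0.012 0 [261.5 236.8]
-0.012 -0.019 [259.8 247.5]
-0.012 -0.03 [258.7 254.7]
-0.012 -0.05 [256.3 269.9]
0.012 0 [298.6 236.8]
0.012 -0.019 [300.4 247.5]
0.012 -0.03 [301.5 254.6]
0.012 -0.05 [304.  269.8]
[0.6495, 0.011, 0.106] [280.7 255.7]
[0.6495, 0.011, 0.079] [280.6 239.2]
[0.6495, 0.023, 0.1] [301.6 251.4]
[0.6495, -0.001, 0.1] [259.8 251.8]
```

```bash
python3 - <<'E'
from h import *
a=vision.capture("wrist")[190:320,210:350];b=vision.capture("side")[150:230,280:360];c=vision.capture("scene")[195:285,215:305]
f=lambda x,w,h:cv2.resize(x,(w,h),interpolation=cv2.INTER_CUBIC)
cv2.imwrite("pics/e.png",np.hstack([f(a,400,372)[:372],np.vstack([f(b,300,300)[:186*2]])[0:300] if 0 else np.vstack([f(b,372,372)])])[:372])
cv2.imwrite("pics/e.png",np.vstack([np.hstack([f(a,320,297),f(b,297,297)]),np.hstack([f(c,297,297),np.zeros((297,320,3),np.uint8)])]))
s=bot.get_state();print(s["time"],s["grip_width"],s["gripper_force"])
print([(np.round(d["centre"],4).tolist(),round(d["score"],2)) for d in vision.look_for("wrist","knob_grip")[:2]])
E
```

```text
7.25 0.10002876783631011 0.0
[([0.6438, 0.0104, 0.1042], 0.79), ([0.5926, -0.041, 0.0399], 0.41)]
```

View pics/e.png

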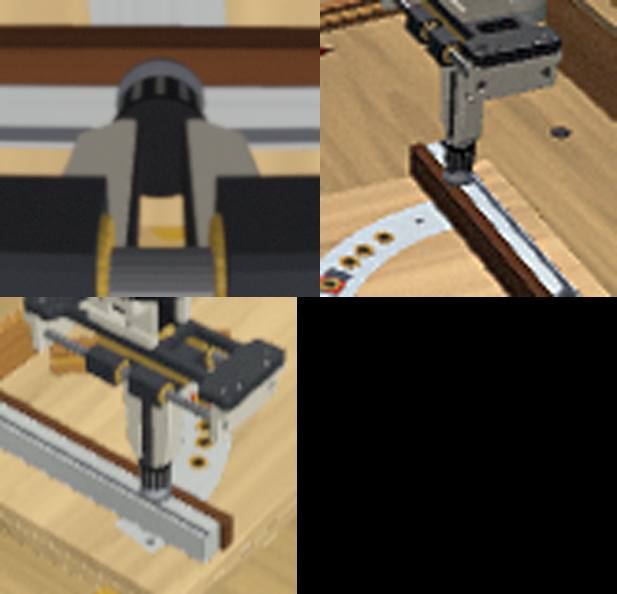

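The crops show the fingertips ending above or at the top of the knob: the ribbed knob is visible below them in both the side and scene views. I'll check where the tips really are against the TCP reading.

```bash
python3 - <<'E'
from h import *
for cam,o,sc in(("scene",(215,195),297/90),("side",(280,150),297/80)):
  for z in(.068,.0746,.079,.092,.101,.106,.115):
    print(cam,z,((proj(cam,[[.6495,.011,z]])[0][:2]-o)*sc).round(0))
E
```

```text
scene 0.068 [154. 196.]
scene 0.0746 [154. 190.]
scene 0.079 [154. 185.]
scene 0.092 [154. 173.]
scene 0.101 [154. 165.]
scene 0.106 [154. 160.]
scene 0.115 [154. 151.]
side 0.068 [137. 174.]
side 0.0746 [137. 168.]
side 0.079 [138. 163.]
side 0.092 [138. 150.]
side 0.101 [138. 140.]
side 0.106 [139. 135.]
side 0.115 [139. 125.]
```

```bash
python3 - <<'E'
from h import *
D=np.load("w4.npz");T=np.linalg.inv(D["T"]);K=D["K"];tcp=np.array([.64672771,.01096863,.14200298])
def pj(P):
    p=T[:3,:3]@P+T[:3,3];r=np.hypot(p[0],p[1]);t=np.arctan2(r,p[2]);return np.array([p[0]/r*t*K[0,0]+K[0,2],p[1]/r*t*K[1,1]+K[1,2]]).round(1)
for z in(0,-.01,-.02,-.03):
  for x in(.0075,-.0075): print(z,x,[pj(tcp+np.array([-x,y,-z])).tolist() for y in(-.0326,.0326)])
a=cv2.imread("pics/w4.png");g=cv2.cvtColor(a,cv2.COLOR_BGR2GRAY)
for v in range(228,300,6): print(v,g[v,180:246:3].tolist())
E
```

```text
0 0.0075 [[229.5, 226.2], [330.5, 225.2]]
0 -0.0075 [[230.8, 247.9], [329.7, 246.9]]
-0.01 0.0075 [[227.1, 231.0], [332.9, 230.0]]
-0.01 -0.0075 [[228.5, 253.5], [331.9, 252.5]]
-0.02 0.0075 [[224.5, 236.3], [335.5, 235.2]]
-0.02 -0.0075 [[226.1, 259.8], [334.4, 258.7]]
-0.03 0.0075 [[221.6, 242.1], [338.4, 241.0]]
-0.03 -0.0075 [[223.5, 266.6], [337.1, 265.5]]
228 [174, 173, 175, 175, 177, 182, 184, 184, 183, 177, 175, 173, 171, 170, 170, 170, 171, 165, 162, 162, 163, 162]
234 [177, 175, 177, 178, 178, 179, 183, 182, 184, 185, 183, 180, 174, 170, 170, 172, 171, 170, 167, 167, 167, 165]
240 [177, 175, 177, 179, 178, 178, 182, 182, 184, 185, 183, 177, 173, 170, 169, 172, 171, 169, 167, 167, 168, 166]
246 [177, 176, 176, 179, 178, 167, 143, 125, 119, 117, 117, 117, 133, 59, 152, 172, 171, 170, 168, 168, 167, 166]
252 [177, 177, 175, 159, 116, 117, 116, 116, 116, 117, 116, 138, 55, 36, 140, 171, 171, 169, 168, 167, 168, 166]
258 [155, 155, 120, 117, 116, 117, 116, 117, 117, 117, 141, 51, 34, 36, 124, 169, 168, 168, 167, 166, 168, 165]
264 [126, 115, 117, 116, 116, 117, 116, 117, 116, 135, 56, 34, 34, 36, 86, 146, 146, 146, 147, 147, 147, 148]
270 [117, 117, 116, 117, 116, 117, 116, 117, 138, 56, 34, 36, 36, 34, 78, 145, 145, 145, 145, 145, 146, 146]
276 [117, 117, 116, 116, 117, 116, 115, 140, 63, 32, 35, 37, 35, 47, 156, 159, 158, 158, 159, 160, 160, 160]
282 [117, 117, 115, 117, 117, 116, 140, 70, 30, 34, 34, 34, 39, 136, 150, 151, 152, 151, 151, 151, 151, 152]
288 [117, 116, 117, 116, 115, 143, 71, 31, 33, 36, 36, 36, 130, 164, 163, 163, 163, 164, 163, 163, 162, 163]
294 [108, 110, 111, 113, 135, 71, 31, 37, 35, 36, 35, 87, 156, 156, 156, 156, 157, 157, 157, 156, 157, 157]
```

The wrist picture, the scene view and the side view all agree: the real fingertips are about 30 mm behind the reported TCP. The fingers closed just above the knob without touching it. I'll open, go about 27 mm lower in small steps, and watch the force.

Request:
{"fn": "apply_moves", "kwargs": {
  "plan": [
    {"dx":0,"dy":0,"dz":0,"rx":0,"ry":0,"rz":0,"gripper":0.45},
    {"dx":0,"dy":0,"dz":0,"rx":0,"ry":0,"rz":0,"gripper":0.45},
    {"dx":0,"dy":0,"dz":0,"rx":0,"ry":0,"rz":0,"gripper":0.45},
    {"dx":0,"dy":0,"dz":0,"rx":0,"ry":0,"rz":0,"gripper":0.45},
    {"dx":0,"dy":0,"dz":5,"rx":0,"ry":0,"rz":0,"gripper":0.45},
    {"dx":0,"dy":0,"dz":5,"rx":0,"ry":0,"rz":0,"gripper":0.45},
    {"dx":0,"dy":0,"dz":0,"rx":0,"ry":0,"rz":0,"gripper":0.45}
  ],
  "newtons": 5
}}

```text
time: 7.88
tcp_pos: [0.6487, 0.0107, 0.0632]
orientation: [-0.001, 0.005, 1.0, 0.0]
ft_force: [-0.7, 0.3, -0.5]
grip_width: 0.531
gripper_force: 0.0
```

Request:
{"fn": "apply_moves", "kwargs": {
  "plan": [
    {"dx":0,"dy":0,"dz":4,"rx":0,"ry":0,"rz":0,"gripper":0.45},
    {"dx":0,"dy":0,"dz":4,"rx":0,"ry":0,"rz":0,"gripper":0.45},
    {"dx":0,"dy":0,"dz":4,"rx":0,"ry":0,"rz":0,"gripper":0.45},
    {"dx":0,"dy":0,"dz":4,"rx":0,"ry":0,"rz":0,"gripper":0.45},
    {"dx":0,"dy":0,"dz":0,"rx":0,"ry":0,"rz":0,"gripper":0.45},
    {"dx":0,"dy":0,"dz":0,"rx":0,"ry":0,"rz":0,"gripper":0.45}
  ],
  "newtons": 5
}}

```text
time: 8.38
tcp_pos: [0.6493, 0.0107, 0.0484]
orientation: [-0.0, 0.005, 1.0, 0.0]
ft_force: [-1.1, -0.3, 0.2]
grip_width: 0.548
gripper_force: 0.0
```

```bash
python3 - <<'E'
from h import *
s=bot.get_state();print(s["time"],s["tcp_pos"],s["grip_width"],s["ft_force"])
c=vision.get_calibration("wrist");T=np.linalg.inv(np.array(c["extrinsics"]));K=np.array(c["camera_matrix"]);M=Rq(s["orientation"])
def pj(P):
    p=T[:3,:3]@P+T[:3,3];r=np.hypot(p[0],p[1]);t=np.arctan2(r,p[2]);return np.array([p[0]/r*t*K[0,0]+K[0,2],p[1]/r*t*K[1,1]+K[1,2]]).round(1)
a=vision.capture("wrist")[190:310,200:360];b=vision.capture("side")[150:230,280:360];c=vision.capture("scene")[195:285,215:305]
f=lambda x,w,h:cv2.resize(x,(w,h),interpolation=cv2.INTER_CUBIC)
cv2.imwrite("pics/f.png",np.vstack([f(a,594,297*3//2)[:446],np.hstack([f(b,297,150*1+147),f(c,297,297)])])[:600] if 0 else np.vstack([f(a,594,300),np.hstack([f(b,297,297),f(c,297,297)])]))
E
```

```text
8.3833 [0.64934909 0.01067653 0.04837678] 0.5482410632476344 [-1.08874438 -0.29840261  0.17820472]
```

No contact so far, with the tips at about 79 mm. I'll close lightly now and use the width to confirm what is gripped.

Request:
{"fn": "apply_moves", "kwargs": {
  "plan": [
    {"dx":0,"dy":0,"dz":0,"rx":0,"ry":0,"rz":0,"gripper":0.65},
    {"dx":0,"dy":0,"dz":0,"rx":0,"ry":0,"rz":0,"gripper":0.85},
    {"dx":0,"dy":0,"dz":0,"rx":0,"ry":0,"rz":0,"gripper":0.85},
    {"dx":0,"dy":0,"dz":0,"rx":0,"ry":0,"rz":0,"gripper":0.85},
    {"dx":0,"dy":0,"dz":0,"rx":0,"ry":0,"rz":0,"gripper":0.85},
    {"dx":0,"dy":0,"dz":0,"rx":0,"ry":0,"rz":0,"gripper":0.85}
  ],
  "newtons": 5
}}

```text
time: 9.03
tcp_pos: [0.6495, 0.0105, 0.0487]
orientation: [0.0, 0.005, 1.0, -0.0]
ft_force: [-1.8, -2.0, 1.0]
grip_width: 0.288
gripper_force: 5.0
```

Width 26.8 mm matches the 27 mm cap, so the knob is held. I'll firm the grip and pull up about 12 mm.

Request:
{"fn": "apply_moves", "kwargs": {
  "plan": [
    {"dx":0,"dy":0,"dz":0,"rx":0,"ry":0,"rz":0,"gripper":0.9},
    {"dx":0,"dy":0,"dz":0,"rx":0,"ry":0,"rz":0,"gripper":0.9},
    {"dx":0,"dy":0,"dz":-2,"rx":0,"ry":0,"rz":0,"gripper":0.9},
    {"dx":0,"dy":0,"dz":-2,"rx":0,"ry":0,"rz":0,"gripper":0.9},
    {"dx":0,"dy":0,"dz":0,"rx":0,"ry":0,"rz":0,"gripper":0.9},
    {"dx":0,"dy":0,"dz":0,"rx":0,"ry":0,"rz":0,"gripper":0.9}
  ],
  "newtons": 40
}}

```text
time: 9.53
tcp_pos: [0.6491, 0.0106, 0.0521]
orientation: [-0.0, 0.005, 1.0, -0.0]
ft_force: [1.7, -2.9, -8.1]
grip_width: 0.269
gripper_force: 40.0
```

Request:
{"fn": "apply_moves", "kwargs": {
  "plan": [
    {"dx":0,"dy":0,"dz":-2,"rx":0,"ry":0,"rz":0,"gripper":0.9},
    {"dx":0,"dy":0,"dz":-2,"rx":0,"ry":0,"rz":0,"gripper":0.9},
    {"dx":0,"dy":0,"dz":-2,"rx":0,"ry":0,"rz":0,"gripper":0.9},
    {"dx":0,"dy":0,"dz":-2,"rx":0,"ry":0,"rz":0,"gripper":0.9},
    {"dx":0,"dy":0,"dz":0,"rx":0,"ry":0,"rz":0,"gripper":0.9},
    {"dx":0,"dy":0,"dz":0,"rx":0,"ry":0,"rz":0,"gripper":0.9}
  ],
  "newtons": 40
}}

```text
time: 10.03
tcp_pos: [0.6491, 0.0106, 0.0605]
orientation: [-0.0, 0.005, 1.0, -0.0]
ft_force: [-1.2, -4.5, -10.9]
grip_width: 0.271
gripper_force: 40.0
```

Force −8.1 N at 4 mm and −10.9 N at 12 mm follow the spring curve, so the pin is out with no slip. I'll swing along the arc in 0.04 rad steps.

Request:
{"fn": "apply_moves", "kwargs": {
  "plan": [
    {"dx":3.8,"dy":-0.04,"dz":0,"rx":0,"ry":0,"rz":-0.02,"gripper":0.9},
    {"dx":7.6,"dy":-0.15,"dz":0,"rx":0,"ry":0,"rz":-0.04,"gripper":0.9},
    {"dx":7.6,"dy":-0.15,"dz":0,"rx":0,"ry":0,"rz":-0.04,"gripper":0.9},
    {"dx":7.6,"dy":-0.15,"dz":0,"rx":0,"ry":0,"rz":-0.04,"gripper":0.9},
    {"dx":7.6,"dy":-0.15,"dz":0,"rx":0,"ry":0,"rz":-0.04,"gripper":0.9},
    {"dx":7.6,"dy":-0.15,"dz":0,"rx":0,"ry":0,"rz":-0.04,"gripper":0.9},
    {"dx":7.6,"dy":-0.15,"dz":0,"rx":0,"ry":0,"rz":-0.04,"gripper":0.9},
    {"dx":3.8,"dy":-0.04,"dz":0,"rx":0,"ry":0,"rz":-0.02,"gripper":0.9},
    {"dx":0,"dy":0,"dz":0,"rx":0,"ry":0,"rz":0,"gripper":0.9},
    {"dx":0,"dy":0,"dz":0,"rx":0,"ry":0,"rz":0,"gripper":0.9}
  ],
  "newtons": 40
}}

```text
time: 10.87
tcp_pos: [0.5965, 0.004, 0.0606]
orientation: [-0.0, -0.134, 0.991, 0.0]
ft_force: [-0.8, -2.4, -11.7]
grip_width: 0.273
gripper_force: 40.0
```

```bash
cat > st.py <<'E'
from h import *
s=bot.get_state();M=Rq(s["orientation"]);P=np.array(s["tcp_pos"]);P0=np.array([.6491,.0106])
ch=np.hypot(*(P[:2]-P0));print(s["time"],P.round(5),"F tool",M.inv().apply(s["ft_force"]).round(2),"grip",s["grip_width"],s["gripper_force"])
print("chord angle",np.degrees(2*np.arcsin(ch/.38)),"tool yaw",np.degrees(np.arctan2(-M.as_matrix()[0,1],M.as_matrix()[1,1])))
E
python3 st.py
```

```text
10.8667 [0.59651 0.00405 0.06059] F tool [ 1.36 -2.1  11.72] grip 0.2725827951094967 39.99722421169281
chord angle 16.03326703358537 tool yaw 15.386614305124343
```

Request:
{"fn": "apply_moves", "kwargs": {
  "plan": [
    {"dx":3.8,"dy":-0.04,"dz":0,"rx":0,"ry":0,"rz":-0.02,"gripper":0.9},
    {"dx":7.6,"dy":-0.15,"dz":0,"rx":0,"ry":0,"rz":-0.04,"gripper":0.9},
    {"dx":7.6,"dy":-0.15,"dz":0,"rx":0,"ry":0,"rz":-0.04,"gripper":0.9},
    {"dx":7.6,"dy":-0.15,"dz":0,"rx":0,"ry":0,"rz":-0.04,"gripper":0.9},
    {"dx":7.6,"dy":-0.15,"dz":0,"rx":0,"ry":0,"rz":-0.04,"gripper":0.9},
    {"dx":7.6,"dy":-0.15,"dz":0,"rx":0,"ry":0,"rz":-0.04,"gripper":0.9},
    {"dx":7.6,"dy":-0.15,"dz":0,"rx":0,"ry":0,"rz":-0.04,"gripper":0.9},
    {"dx":3.8,"dy":-0.04,"dz":0,"rx":0,"ry":0,"rz":-0.02,"gripper":0.9},
    {"dx":0,"dy":0,"dz":0,"rx":0,"ry":0,"rz":0,"gripper":0.9}
  ],
  "newtons": 40
}}

```text
time: 11.62
tcp_pos: [0.5475, -0.0171, 0.0606]
orientation: [-0.0, -0.271, 0.962, 0.0]
ft_force: [-1.9, 0.8, -11.5]
grip_width: 0.27
gripper_force: 40.0
```

Request:
{"fn": "apply_moves", "kwargs": {
  "plan": [
    {"dx":3.8,"dy":-0.04,"dz":0,"rx":0,"ry":0,"rz":-0.02,"gripper":0.9},
    {"dx":7.6,"dy":-0.15,"dz":0,"rx":0,"ry":0,"rz":-0.04,"gripper":0.9},
    {"dx":7.6,"dy":-0.15,"dz":0,"rx":0,"ry":0,"rz":-0.04,"gripper":0.9},
    {"dx":7.6,"dy":-0.15,"dz":0,"rx":0,"ry":0,"rz":-0.04,"gripper":0.9},
    {"dx":7.6,"dy":-0.15,"dz":0,"rx":0,"ry":0,"rz":-0.04,"gripper":0.9},
    {"dx":7.6,"dy":-0.15,"dz":0,"rx":0,"ry":0,"rz":-0.04,"gripper":0.9},
    {"dx":3.8,"dy":-0.04,"dz":0,"rx":0,"ry":0,"rz":-0.02,"gripper":0.9},
    {"dx":0,"dy":0,"dz":0,"rx":0,"ry":0,"rz":0,"gripper":0.9},
    {"dx":0,"dy":0,"dz":0,"rx":0,"ry":0,"rz":0,"gripper":0.9},
    {"dx":0,"dy":0,"dz":0,"rx":0,"ry":0,"rz":0,"gripper":0.9}
  ],
  "newtons": 40
}}

```text
time: 12.45
tcp_pos: [0.5119, -0.0451, 0.0603]
orientation: [-0.001, -0.384, 0.923, 0.001]
ft_force: [-5.0, 2.5, -11.3]
grip_width: 0.274
gripper_force: 40.0
```

```bash
python3 st.py
```

```text
12.45 [ 0.51191 -0.04509  0.06035] F tool [ 1.72  5.25 11.29] grip 0.2742094426926525 39.99736189842224
chord angle 45.86401407647344 tool yaw 45.18389655792065
```

Tracking is good: 45.86° by the chord. I'll move the last 2.5 mm to 46.6°, ease off the small radial preload, lower to about 8.7 mm pull, and check.

Request:
{"fn": "apply_moves", "kwargs": {
  "plan": [
    {"dx":1.3,"dy":0.2,"dz":0,"rx":0,"ry":0,"rz":-0.007,"gripper":0.9},
    {"dx":1.2,"dy":0.2,"dz":0,"rx":0,"ry":0,"rz":-0.006,"gripper":0.9},
    {"dx":0,"dy":0,"dz":1,"rx":0,"ry":0,"rz":0,"gripper":0.9},
    {"dx":0,"dy":0,"dz":1,"rx":0,"ry":0,"rz":0,"gripper":0.9},
    {"dx":0,"dy":0,"dz":0.8,"rx":0,"ry":0,"rz":0,"gripper":0.9},
    {"dx":0,"dy":0,"dz":0,"rx":0,"ry":0,"rz":0,"gripper":0.9},
    {"dx":0,"dy":0,"dz":0,"rx":0,"ry":0,"rz":0,"gripper":0.9},
    {"dx":0,"dy":0,"dz":0,"rx":0,"ry":0,"rz":0,"gripper":0.9}
  ],
  "newtons": 40
}}

```text
time: 13.12
tcp_pos: [0.5105, -0.0466, 0.0578]
orientation: [-0.0, -0.39, 0.921, 0.0]
ft_force: [-2.9, 4.8, -9.6]
grip_width: 0.272
gripper_force: 40.0
```

```bash
python3 st.py
```

```text
13.1167 [ 0.51052 -0.04662  0.05781] F tool [-1.43  5.39  9.61] grip 0.2722307384071479 39.997714161872864
chord angle 46.47660311729945 tool yaw 45.93916506720323
```

The TCP (510.5, −46.6 mm) matches the seen red hole (510.5, −46.6). I'll release the knob.

Request:
{"fn": "apply_moves", "kwargs": {
  "plan": [
    {"dx":0,"dy":0,"dz":0,"rx":0,"ry":0,"rz":0,"gripper":0.62},
    {"dx":0,"dy":0,"dz":0,"rx":0,"ry":0,"rz":0,"gripper":0.62},
    {"dx":0,"dy":0,"dz":0,"rx":0,"ry":0,"rz":0,"gripper":0.62},
    {"dx":0,"dy":0,"dz":0,"rx":0,"ry":0,"rz":0,"gripper":0.62},
    {"dx":0,"dy":0,"dz":0,"rx":0,"ry":0,"rz":0,"gripper":0.62}
  ],
  "newtons": 5
}}

```text
time: 13.53
tcp_pos: [0.5112, -0.0472, 0.0584]
orientation: [0.001, -0.39, 0.921, -0.001]
ft_force: [0.3, -1.0, -0.3]
grip_width: 0.379
gripper_force: 0.0
```

```bash
python3 st.py; python3 - <<'E'
from h import *
a=vision.capture("wrist")
print([(np.round(d["centre"],4).tolist(),round(d["score"],2)) for d in vision.look_for("wrist","knob_grip")[:2]])
c=vision.get_calibration("wrist");T=np.linalg.inv(np.array(c["extrinsics"]));K=np.array(c["camera_matrix"])
def pj(P):
    p=T[:3,:3]@P+T[:3,3];r=np.hypot(p[0],p[1]);t=np.arctan2(r,p[2]);return np.array([p[0]/r*t*K[0,0]+K[0,2],p[1]/r*t*K[1,1]+K[1,2]])
# knob cap disc centre/radius for home (0.106) and riding (0.114)
for z in(.106,.114):
  p=pj(np.array([.5106,-.0466,z]));q=pj(np.array([.5106,-.0466,z])+Rq(bot.get_state()["orientation"]).apply([0,.0135,0]));print("z",z,p.round(1),"rad",np.hypot(*(q-p)).round(1))
b=vision.capture("side");s=vision.capture("scene");cv2.imwrite("pics/g_w.png",a);cv2.imwrite("pics/g_s.png",b);cv2.imwrite("pics/g_c.png",s)
for cam in("side","scene"):
  for z in(.068,.078,.106,.114): print(cam,z,proj(cam,[[.5106,-.0466,z]])[0][:2].round(1))
  print(cam,[(np.round(d["centre"],4).tolist(),round(d["score"],2)) for d in vision.look_for(cam,"knob_grip")[:2]])
f=lambda x,w,h:cv2.resize(x,(w,h),interpolation=cv2.INTER_CUBIC)
g=cv2.cvtColor(a,cv2.COLOR_BGR2GRAY);print("col280",g[200:290:2,280].tolist())
# red band pixels near the knob
for n,im,(u,v) in(("w",a,(281,240)),("side",b,(285,215)),("scene",s,(277,222))):
  h=cv2.cvtColor(im,cv2.COLOR_BGR2HSV).astype(int);m=((h[...,0]<7)|(h[...,0]>173))&(h[...,1]>150)&(h[...,2]>90);m=m[v-40:v+40,u-40:u+40];print(n,m.sum(),(np.argwhere(m).mean(0)+[v-40,u-40]) if m.any() else "")
E
```

```text
13.5333 [ 0.51124 -0.04724  0.05841] F tool [ 0.52 -0.89  0.29] grip 0.3785868253919252 0.0
chord angle 46.335719133112086 tool yaw 45.951960854479594
[([0.5093, -0.0533, 0.1045], 0.6), ([0.5439, -0.0873, 0.0643], 0.16)]
z 0.106 [282.3 268.9] rad 26.4
z 0.114 [282.4 275.9] rad 27.7
side 0.068 [282.2 217.1]
side 0.078 [282.2 214.2]
side 0.106 [282.1 206.1]
side 0.114 [282.1 203.7]
side [([0.5067, -0.0526, 0.0994], 0.49)]
scene 0.068 [276.3 217.8]
scene 0.078 [276.3 215. ]
scene 0.106 [276.3 207.2]
scene 0.114 [276.3 204.9]
scene [([0.5205, -0.0399, 0.1027], 0.49)]
col280 [187, 186, 184, 121, 41, 43, 42, 43, 39, 57, 72, 69, 86, 100, 102, 99, 53, 45, 45, 45, 42, 23, 31, 38, 41, 42, 40, 42, 42, 42, 42, 43, 43, 44, 45, 44, 45, 45, 45, 47, 48, 48, 51, 51, 51]
w 0 
side 0 
scene 0
```

No red band shows around the knob, which suggests it is home. I'll raise the gripper clear along the tool axis and check properly.

Request:
{"fn": "apply_moves", "kwargs": {
  "plan": [
    {"dx":0,"dy":0,"dz":0,"rx":0,"ry":0,"rz":0,"gripper":0.45},
    {"dx":0,"dy":0,"dz":0,"rx":0,"ry":0,"rz":0,"gripper":0.45},
    {"dx":0,"dy":0,"dz":-10,"rx":0,"ry":0,"rz":0,"gripper":0.45},
    {"dx":0,"dy":0,"dz":-20,"rx":0,"ry":0,"rz":0,"gripper":0.45},
    {"dx":0,"dy":0,"dz":-30,"rx":0,"ry":0,"rz":0,"gripper":0.3},
    {"dx":0,"dy":0,"dz":-30,"rx":0,"ry":0,"rz":0,"gripper":0.3},
    {"dx":0,"dy":0,"dz":0,"rx":0,"ry":0,"rz":0,"gripper":0.3},
    {"dx":0,"dy":0,"dz":0,"rx":0,"ry":0,"rz":0,"gripper":0.3}
  ],
  "newtons": 5
}}

```text
time: 14.5
tcp_pos: [0.5113, -0.0471, 0.1496]
orientation: [0.001, -0.39, 0.921, -0.001]
ft_force: [-0.5, 0.5, 0.3]
grip_width: 0.698
gripper_force: 0.0
```

```bash
python3 st.py; python3 - <<'E'
from h import *
c=vision.get_calibration("wrist");np.savez("w5.npz",T=c["extrinsics"],K=c["camera_matrix"])
a=vision.capture("wrist");b=vision.capture("side");s=vision.capture("scene")
cv2.imwrite("pics/h_w.png",a)
f=lambda x,w,h:cv2.resize(x,(w,h),interpolation=cv2.INTER_CUBIC)
cv2.imwrite("pics/h.png",np.hstack([f(a[150:270,220:340],400,400),np.vstack([f(b[175:255,240:320],300,300),f(s[185:265,235:315],300,300)])[:400*1] if 0 else f(b[180:240,252:312],400,400)]))
cv2.imwrite("pics/h.png",np.vstack([cv2.imread("pics/h.png")[:, :],np.hstack([f(s[190:230,257:297],200,200),f(cv2.imread("pics/w4.png")[190:250,250:310],200,200),np.zeros((200,400,3),np.uint8)])]))
T=np.linalg.inv(np.array(c["extrinsics"]));K=np.array(c["camera_matrix"])
def pj(P):
    p=T[:3,:3]@P+T[:3,3];r=np.hypot(p[0],p[1]);t=np.arctan2(r,p[2]);return np.array([p[0]/r*t*K[0,0]+K[0,2],p[1]/r*t*K[1,1]+K[1,2]])
for z in(.068,.078,.106,.114): print(z,((pj(np.array([.5106,-.0466,z]))-[220,150])*400/120).round(0))
for z in(.068,.078,.079,.087,.106,.114): print("side",z,((proj("side",[[.5106,-.0466,z]])[0][:2]-[252,180])*400/60).round(0))
E
```

```text
14.5 [ 0.51131 -0.04709  0.14964] F tool [ 0.03  0.68 -0.27] grip 0.6983253349853397 0.0
chord angle 46.29578131801947 tool yaw 45.96553725128008
0.068 [206. 186.]
0.078 [206. 196.]
0.106 [207. 226.]
0.114 [207. 236.]
side 0.068 [201. 247.]
side 0.078 [201. 228.]
side 0.079 [201. 226.]
side 0.087 [201. 211.]
side 0.106 [201. 174.]
side 0.114 [200. 158.]
```

View pics/h.png

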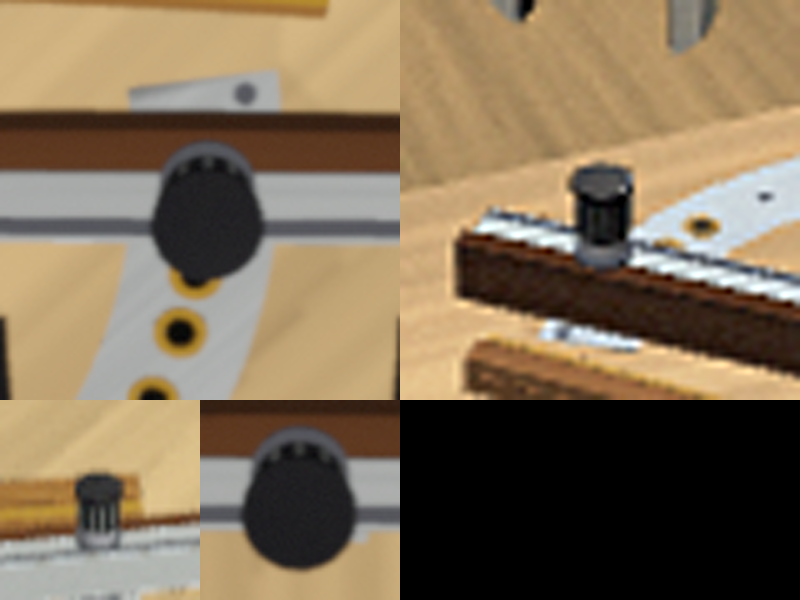

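The knob sits straight on its housing with no red band, at (207,223) in the wrist crop against a prediction of 226 for home and 236 for riding on the plate. It looks the same as in the home picture from the start. The side crop agrees, and the red-block hole lies under the fence. The gripper is clear, so I'm handing in.

```bash
python3 -c "
from cell import bot
print(bot.close_job())"
```

```text
the job is handed in; nothing more can be done
None
```

The fence is set for mitres: the index pin has dropped home in the 45-degree hole in the red block (found at about 46.6° by camera), nothing else was touched, and the job was handed in at about 15 s.

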